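# Unlock the takings box at the side-dish stall and hold the lock open

### The job

Take the green-headed key out of the wooden key stand, push it all the way into the lock on top of the green cash box (its pins are sticky, so rock it slightly to and fro where it binds), then turn it a quarter turn clockwise to the stop and keep holding it turned: the lock springs back, so finish with the key still gripped, fully in and turned. Leave the red and blue keys in their slots, and do not shift the food, bottle and wipes standing about.

Things in the scene. Friction and masses are not known exactly. Their poses are not given: they have to be found in the camera images.
- key_green_head (a point): The key to use, upright in one of the key stand's three slots; about 60 g, 87 mm long. Centre of its flat green head: 30 mm wide (key's x), 10 mm thick (y), 42 mm tall (z, up); grip it across the 10 mm. Below the head a 4 mm neck and a round brass shoulder 24 mm across and 5 mm thick, its underside 30 mm below this point. It fits the lock either way round (half a turn about z).
- key_green_shoulder (a point): Centre of the underside of the green key's shoulder, 30 mm below the head's centre. In the stand it rests on the stand's top; in the lock it comes to rest flush on the lock's face.
- key_green_tip (a point): Lower end of the green key, 36 mm below the shoulder's underside and 66 mm below the head's centre. The shaft is 6 mm round; the last 12 mm are the double bit, 18 mm wide (key's x, like the head) and 5 mm thick (y).
- lock_face (a point): Centre of the keyway's mouth, on the flat top of the brass lock (40 mm square) in the cash box lid, 106 mm above the table. z up, x along the slot, y across it. Slot 20.4 mm (x) by 7 mm (y), straight down, its mouth widened by a slope 3 mm wide, 4 mm deep all round. The key goes in 36 mm, until its shoulder lies on this face.
- lock_pins (a point): Point in the keyway 12 mm below the lock's face, between two sticky pins in the slot's sides, met while the tip goes from 6 to 16 mm below the face. A straight push often binds there even at 25 N. Rocking the key 0.1 rad each way about z under a light push (about 10 N) moves the pins aside, and it sinks. The key turns only when fully in, and cannot be pulled out while turned.
- lock (a joint): Turn of the lock cylinder: 0 at rest (white pointer on the steel dial at the red dot), growing as the key turns clockwise seen from above, to a stop at 1.45 rad (pointer at the light green dot). The key has about 0.1 rad of play in it, so turn the key by a good 1.57 rad. A spring turns it back to 0 when let go; it takes under 0.1 N m.
- stand_top (a point): Centre of the top of the wooden key stand, a fixed block 70 mm (x) by 190 mm (y) by 45 mm high; this point is 45 mm above the table. Its three slots lie in a row along its y, at -62, 0 and +62 mm; each key's flat head lies along the row. A key must rise 36 mm to clear it.
- cashbox: Green steel cash box, fixed, 200 mm (x) by 240 mm (y) by 100 mm high; origin at the centre of its underside, directly below the lock. The dial round the lock is 66 mm across and just above the lid.
- key_red_head (a point): Same shape and size as the green key, but with a red head; stands in another slot of the key stand and stays there. Point at the centre of its head.
- key_blue_head (a point): Same shape and size as the green key, but with a blue head; stands in another slot of the key stand and stays there. Point at the centre of its head.
- tub_kimchi_mid (a point): Round food tub with red-brown contents, 104 mm across and 58 mm high, near the key stand; leave alone. Its centre.
- tray_mushroom_mid (a point): Oblong food tray with brown contents, 108 by 143 by 52 mm high, beyond the cash box; leave alone. Its centre.
- water_mid (a point): Water bottle, 64 mm across and 200 mm high; leave alone. Its centre.
- wipes_mid (a point): Soft-edged packet of wipes, 100 by 150 by 50 mm high; leave alone. Its centre.
Things that resemble listed ones, but are neither listed nor needed, are in the scene too. What is shaped like the part that bears key_green_head but white is not meant.

How it is judged (in metres and radians):
On the way, in this order (a step that is already met when the one before it is completed fails the run):
1. the gripper lifts the green key clear of the stand (z of key_green_shoulder in the frame of stand_top above 0.037 m and contact force between the fingers and key_green above 0.5 N), for 0.1 s.
2. the green key is fully in the lock, shoulder on the lock's face, not yet turned (z of key_green_shoulder in the frame of lock_face between -0.003 and 0.003 m and horizontal distance between key_green_shoulder and lock_face below 0.004 m and angle between key_green_head's own z axis and vertical below 0.1 rad and value of joint lock below 0.3 rad), for 0.1 s.
At the end, for the whole second after the job is handed in: The green key is fully in the lock (shoulder within 3 mm of the lock's face, within 4 mm of its centre, upright within 0.1 rad), the lock is turned clockwise to at least 1.3 rad, and the gripper still grips the key and holds it so through the last second (z of key_green_shoulder in the frame of lock_face between -0.003 and 0.003 m and horizontal distance between key_green_shoulder and lock_face below 0.004 m and angle between key_green_head's own z axis and vertical below 0.1 rad and value of joint lock above 1.3 rad and contact force between the fingers and key_green above 1 N); the arm keeps its last pose, push and grip.
It fails at once if the red or blue key is taken out of its slot or knocked (moved more than 15 mm) (distance of any of key_red_head, key_blue_head from where it was at the start of the episode above 0.015 m).
It fails at once if food, bottle or wipes are shifted (more than 30 mm) (distance of any of tub_kimchi_mid, tray_mushroom_mid, water_mid, wipes_mid from where it was at the start of the episode above 0.03 m).
It also fails if it takes over 54 s, if anything falls off the work surface, if the arm or the gripper's body presses on something with over 40 N, if the wrist force passes 120 N, or if a joint passes its speed limit or range.

### The arm

A 6-joint arm with a two-finger parallel gripper is mounted at the origin on the work surface. World frame = base frame: x ahead of the robot, y to its left, z up, the work surface at z = 0. Lengths are in mm, angles in rad, forces in N, time in s.
With the tool pointing down it reaches from about 375 to 925 mm from the base axis. Payload 5.7 kg.
Tool frame: the origin (TCP) lies between the finger pads; the fingertips stand 17 mm ahead of it and the grasp point (between the pads) lies 2 mm behind it (r.tip_extent is the distance from the TCP to the fingertips, in mm); x points along the fingers, z is the direction in which the jaws open and shut, and the axes are right-handed (so a half turn about x gives the same grasp; the last joint's range is limited). The gripper opens to 85 mm and grips with 20 to 120 N. Pads are 22 mm wide; open, the fingers measure 114 mm over their backs; the gripper's body (76 mm by 85 mm) begins 54 mm behind the grasp point. The pads swing forward as they close: fully open they stand 13 mm farther back than shut.
Start: joints at [-1.221, 0.359, 1.51, -0, 1.272, -0.115], TCP at [268.928, -536.324, 248.267] pointing down, gripper open.
Joint ranges: [-2.97, 2.97], [-1.01, 2.36], [0.21, 2.38], [-0.96, 4.11], [0.2, 2.71], [-2.98, 2.98]. Speed limits (rad/s): [2.39, 2.39, 3.14, 3.14, 3.14, 3.14].

### API

Orientations are given as [roll, pitch, yaw] about the fixed x, y, z axes, in that order (R = Rz(yaw) Ry(pitch) Rx(roll)).
In Python, from workcell import r gives the robot as it stands.
- The arm moves only by the tool step_arm, never from a script. Its argument "series" is a list of rows, each a list of 4 numbers: the shift along the tool's x, y, z in cm, then the turn about the tool's x in rad. A call has exactly 8 rows; each row shifts and turns the commanded pose from where the row before left it, along the tool's axes as they then stand; what a row does not reach is not made up. A row lasts 1/10 s, in which the tool goes at most 50 mm and 8.59 degrees, less where a joint would pass 70% of its speed; a pose out of reach is approached as far as the arm can. A call is refused whole if a number of a shift passes 5 or a number of a turn 0.15, either way. A call with a gripper value outside its range is refused whole. "fingers" is the opening in per cent of the stroke, from 0 (shut) to 100 (fully open), set as the call begins (left out, the last holds). The fingers move at their own pace and stop on an object; the grip force is fixed at half the most. Time passes only in rows, so rows that do not move let the fingers close, or fill a call up. It gives the time, the measured TCP pose, the force and the opening at its end, in the units of the state.
- r.get_obs(): the state, without advancing time (a new reading comes with each control period).
- r.read_camera(name): name is "scene" or "top" or "wrist"; returns (picture, depth): 400x640x3 uint8, red, green, blue; 400x640 float32, mm along the optical axis (not along the pixel's ray), 0 where there is no reading.
- r.calibration(name): a dict with "mtx" (3x3 intrinsics, pixels), "dist" ([k1, k2, p1, p2, k3] as OpenCV has them; the pictures are not rectified), "origin" and "rotation" of the camera in the world; the wrist camera has in their place "T_tool_cam" (4x4, takes a point from camera to tool coordinates, whose origin is the TCP and whose axes are the tool frame's). Camera axes: x right, y down, z forward; pixel columns grow to the right and rows downward; lengths in mm; the calibration is good to about 2 mm. A picture is of the moment at which its call begins: read the wrist's pose just before it. calibration takes no time and is no camera call.
- r.close_job(): hands the job in, once; it reports no verdict.
Trained networks look in the newest picture that a camera, given by its name, has taken for a name from the list of things; names that differ only in an ending like _2 or _b are one class to them, and where a whole thing is asked for, a point or a joint stands for the part that bears it (a point fixed in the world has none). Each returns a list of dicts, best first, with "confidence" (0 to 1); they miss things now and then, are a little off and sometimes report something else, mostly with a low value. They report only what shows in the picture. A call takes as long as a camera call. They do not tell look-alikes from the thing itself.
- r.find_in(camera, label): "point" ([x, y, z] in mm, in world coordinates, good to about 4 mm: the middle of the surface that is visible of it).
- r.place_of(camera, label): "point" ([x, y, z] in mm, in world coordinates, good to about 4 mm: a listed point, or the origin of a listed thing).
The state is a dict: "time_s": time; "joint_positions": joint angles; "joint_vel": joint speeds; "tau": joint torques, N m; "tcp_pos": TCP position; "ee_rot": TCP orientation; "contact_force": force on the tool from outside, world axes, zero at the start; "ft_torque": the same for the moment, N m; "finger_gap": finger opening in mm.
Only numpy, scipy, OpenCV 4.12 (cv2) and the standard library are available. Lean on these libraries where they do the work, as an engineer would, in place of code of your own. Each camera call takes 0.05 s, during which the arm holds its last target.

## Working session

There is one attempt and no reset: what is moved stays moved. The work goes in short steps, Python scripts to look and compute and a tool call to move; the robot and the scene stay as the last step left them, time stands still between calls to the robot, and variables do not carry over. Pictures are saved under pics/ and viewed, and the job is handed in when it is done.

Besides the shell and the picture viewer there is one more tool, called after "Call:" in YAML: its name, and indented under it one key for each argument. step_arm: Moves the arm, as the interface text tells. Its arguments: {"type":"object","properties":{"series":{"type":"array"},"fingers":{"type":"number"}},"required":["series"]}

```bash
ls; mkdir -p pics; python3 - <<'E'
from workcell import r
import cv2,json
o=r.get_obs(); print(o)
for n in ["scene","top","wrist"]:
    p,d=r.read_camera(n); cv2.imwrite(f"pics/{n}0.png",p[:,:,::-1])
    c=r.calibration(n); print(n,c)
    if n!="wrist":
        for l in ["key_green_head","key_red_head","key_blue_head","lock_face","stand_top","cashbox","water_mid","tub_kimchi_mid","tray_mushroom_mid","wipes_mid"]:
            if n=="scene" and l in("water_mid","tub_kimchi_mid","tray_mushroom_mid","wipes_mid"): continue
            print(n,l,[(x["point"],x["confidence"]) for x in r.place_of(n,l)])
print(r.get_obs()["time_s"])
E
```

```text
pics
{'time_s': 0.0, 'joint_positions': array([-1.22108250e+00,  3.59542587e-01,  1.51144369e+00, -1.42865457e-05,
        1.27251369e+00, -1.15111232e-01]), 'joint_vel': array([ 1.19704172e-03,  5.67738088e-05, -6.93150834e-04,  1.25553935e-03,
        1.30715195e-03,  6.87085448e-05]), 'tau': array([-8.51335280e-04, -5.27624917e+01, -2.78621650e+01, -3.94497984e-04,
        1.32819358e-02, -1.79761810e-05]), 'tcp_pos': array([ 268.71480241, -535.72402009,  247.42690786]), 'ee_rot': array([3.03363674, 1.56888897, 1.92766968]), 'contact_force': array([-0.29629756,  0.20761257, -0.15802828]), 'ft_torque': array([ 0.02583288,  0.0040879 , -0.02049762]), 'finger_gap': 85.30807146814163}
scene {'mtx': array([[514.86661387,   0.        , 319.80591908],
       [  0.        , 514.86661387, 200.25231338],
       [  0.        ,   0.        ,   1.        ]]), 'dist': array([0.01129452, 0.        , 0.        , 0.        , 0.        ]), 'origin': array([ 1194.19864396, -1026.7176858 ,  1110.77680286]), 'rotation': array([-2.26208666,  0.00459942,  0.54182589])}
scene key_green_head [([507.6, -20
[... 1210 characters left out ...]
mushroom_mid [([673.6, 256.6, 24.8], 0.64)]
top wipes_mid [([471.9, 497.1, 23.8], 0.81)]
wrist {'mtx': array([[295.93736322,   0.        , 316.51944233],
       [  0.        , 295.93736322, 196.72446961],
       [  0.        ,   0.        ,   1.        ]]), 'dist': array([-0.04166779,  0.        ,  0.        ,  0.        ,  0.        ]), 'T_tool_cam': array([[ 1.71624739e-04, -3.27831429e-01,  9.44736220e-01,
        -1.25737265e+02],
       [-1.26769261e-04, -9.44736233e-01, -3.27831411e-01,
         8.46149518e+01],
       [ 9.99999977e-01, -6.34995320e-05, -2.03699057e-04,
         5.83530796e-01],
       [ 0.00000000e+00,  0.00000000e+00,  0.00000000e+00,
         1.00000000e+00]])}
0.95
```

View pictures.

View pics/scene0.png

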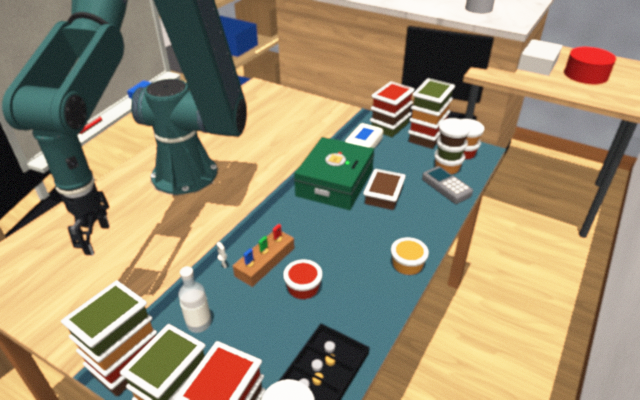

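View pics/top0.png

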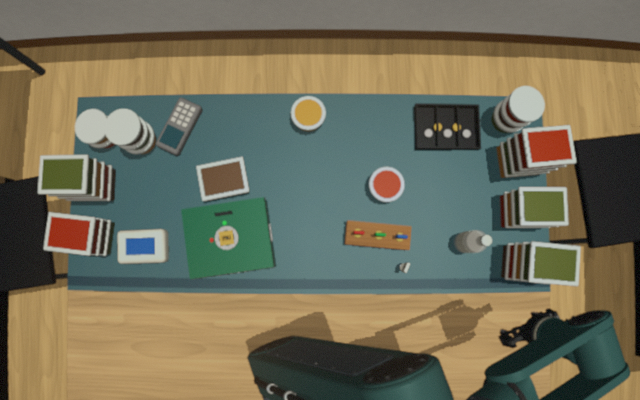

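View pics/wrist0.png

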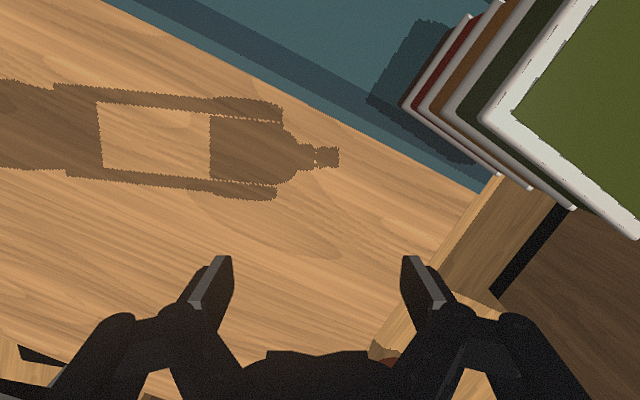

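```bash
cat > h.py <<'E'
import numpy as np, cv2
from scipy.spatial.transform import Rotation as Ro
from workcell import r
def pose():
    o=r.get_obs(); return o, np.array(o["tcp_pos"]), Ro.from_euler("xyz",o["ee_rot"]).as_matrix()
def zang(R): return np.arctan2(R[1,2],R[0,2])
def cam(n,R=None,p=None):
    c=r.calibration(n); K,D=c["mtx"],c["dist"]
    if "T_tool_cam" in c:
        T=c["T_tool_cam"]; return K,D,R@T[:3,:3],p+R@T[:3,3]
    return K,D,c["rotation"],np.array(c["origin"])
def onplane(uv,z,K,D,Rc,t):
    q=cv2.undistortPoints(np.array(uv,float).reshape(-1,1,2),K,D).reshape(-1,2)
    d=np.c_[q,np.ones(len(q))]@Rc.T
    return t+d*((z-t[2])/d[:,2])[:,None]
def move(target,R,p):
    return R.T@(np.array(target)-p)/10
def status():
    o,p,R=pose()
    print("t",round(o["time_s"],2),"p",p.round(1),"zang",round(zang(R),4),"xax",R[:,0].round(3),"F",np.round(o["contact_force"],1),"T",np.round(o["ft_torque"],2),"gap",round(o["finger_gap"],1),"j",np.round(o["joint_positions"],2))
    return o,p,R
E
python3 - <<'E'
from h import *
o,p,R=status(); print(R.round(3))
# check rotation convention top cam
for n,l in (("top",[(228,238),(378,235)]),("scene",[(335,158),(264,243)])):
    c=r.calibration(n)
    for nm,Rc in (("rv",Ro.from_rotvec(c["rotation"]).as_matrix()),("rpy",Ro.from_euler("xyz",c["rotation"]).as_matrix())):
        print(n,nm,onplane(l,106,c["mtx"],c["dist"],Rc,c["origin"]).round(0).tolist())
print(move([490,-200,190],R,p))
E
```

```text
t 0.95 p [ 268.9 -536.3  248.3] zang -1.106 xax [-0.  0. -1.] F [-0.5 -0.4 -0.1] T [0.02 0.04 0.04] gap 85.0 j [-1.22  0.36  1.51 -0.    1.27 -0.12]
[[-0.     0.894  0.448]
 [ 0.     0.448 -0.894]
 [-1.     0.    -0.   ]]
top rv [[1859.0, -688.0, 106.0], [3294.0, -945.0, 106.0]]
top rpy [[492.0, 223.0, 106.0], [501.0, -198.0, 106.0]]
scene rv [[571.0, 387.0, 106.0], [383.0, 15.0, 106.0]]
scene rpy [[492.0, 230.0, 106.0], [527.0, -228.0, 106.0]]
[  5.82948618  34.83696523 -20.15494267]
```

Call:
step_arm:
  series:
    - [0.5,3.5,-2.0,0]
    - [0.5,4,-2.3,0]
    - [0.5,4,-2.3,0]
    - [0.5,4,-2.3,0]
    - [0.5,4,-2.3,0]
    - [0.5,4,-2.3,0]
    - [0.5,4,-2.3,0]
    - [0.5,4,-2.3,0]
  fingers: 60

```text
time_s: 1.75
tcp_pos: [470.3, -231.8, 208.3]
ee_rot: [0.577, 1.57, -0.53]
contact_force: [1.3, -0.8, 0.5]
finger_gap: 51.5
```

Call:
step_arm:
  series:
    - [0.2,1.5,-1,-0.14]
    - [0.2,1.5,-1,-0.14]
    - [0.2,0,0,-0.14]
    - [0.2,0,0,-0.14]
    - [0.2,0,0,-0.14]
    - [0.2,0,0,-0.14]
    - [0,0,0,-0.14]
    - [0,0,0,0]

```text
time_s: 2.55
tcp_pos: [485.0, -200.9, 196.3]
ee_rot: [1.403, 1.571, 1.278]
contact_force: [-0.6, 0.0, 0.2]
finger_gap: 51.4
```

```bash
python3 - <<'E'
from h import *
o,p,R=status()
im,d=r.read_camera("wrist"); cv2.imwrite("pics/w1.png",im[:,:,::-1]); np.savez("w1.npz",im=im,d=d,p=p,R=R)
for l in ["key_green_head","key_red_head","key_blue_head","stand_top"]: print(l,[(x["point"],x["confidence"]) for x in r.place_of("wrist",l)])
print(move([503,-206,190],R,p))
E
```

```text
t 2.55 p [ 485.  -200.9  196.3] zang -0.1247 xax [ 0.  0. -1.] F [-0.6  0.   0.2] T [ 0.02 -0.03  0.07] gap 51.4 j [-0.52  0.31  1.73  0.    1.1  -0.4 ]
key_green_head [([503.1, -202.0, 72.8], 0.91)]
key_red_head [([510.8, -144.7, 75.8], 0.78), ([653.8, -229.2, 34.7], 0.64)]
key_blue_head [([497.6, -266.7, 75.1], 0.76)]
stand_top [([504.6, -205.8, 46.9], 0.96)]
[ 0.63122897 -0.28437204  1.84897746]
```

View pics/w1.png

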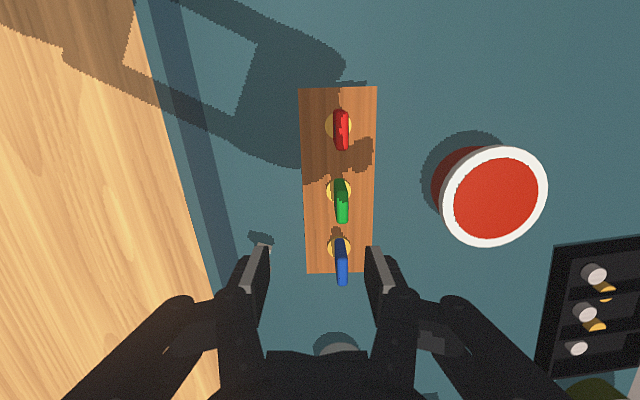

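```bash
cat >> h.py <<'E'
def cloud(im,d,cm):
    K,D,Rc,t=cm
    v,u=np.mgrid[0:400,0:640]
    q=cv2.undistortPoints(np.stack([u,v],-1).reshape(-1,1,2).astype(float),K,D).reshape(400,640,2)
    P=np.dstack([q*d[...,None],d])
    return P@Rc.T+t
E
python3 - <<'E'
from h import *
a=np.load("w1.npz"); im,d,p,R=a["im"],a["d"],a["p"],a["R"]
X=cloud(im,d,cam("wrist",R,p)); hsv=cv2.cvtColor(im,cv2.COLOR_RGB2HSV)
H,S,V=[hsv[...,i].astype(int) for i in range(3)]
box=np.zeros((400,640),bool); box[80:290,290:385]=1
for n,m in (("red",((H<4)|(H>175))&(S>180)),("green",(H>50)&(H<75)&(S>150)),("blue",(H>105)&(H<125)&(S>150))):
    m=m&box&(d>0)
    Q=X[m]; top=Q[Q[:,2]>91]; 
    print(n,m.sum(),"z pct",np.percentile(Q[:,2],[5,50,95]).round(1),"top",len(top),top.mean(0).round(1),np.ptp(top,axis=0).round(1))
    ys,xs=np.nonzero(m); print("  uv",xs.min(),xs.max(),ys.min(),ys.max())
    s,c=cv2.minAreaRect(top[:,:2].astype(np.float32))[:2]; print("  rect",s,c,cv2.minAreaRect(top[:,:2].astype(np.float32))[2])
E
```

```text
red 446 z pct [92.6 95.7 97.2] top 425 [ 511.4 -145.1   95.7] [10.7 29.   6. ]
  uv 333 347 109 149
  rect (511.3730163574219, -145.49269104003906) (28.568408966064453, 8.62744140625) 84.31739044189453
green 275 z pct [93.6 95.7 96.9] top 264 [ 505.4 -209.8   95.7] [10.7 28.8  5.6]
  uv 334 347 181 223
  rect (505.66741943359375, -206.95350646972656) (29.03982162475586, 8.49402904510498) 84.58509063720703
blue 336 z pct [70.8 95.6 96.9] top 296 [ 499.9 -267.7   95.9] [15.9 73.2 94. ]
  uv 335 364 239 285
  rect (502.0945129394531, -245.48245239257812) (73.92249298095703, 9.029739379882812) 84.36951446533203
```

```bash
python3 - <<'E'
from h import *
o,p,R=status()
R2=R@Ro.from_rotvec([-0.03,0,0]).as_matrix(); print(zang(R2), move([505.5,-207,74],R2,p))
E
```

```text
t 2.8 p [ 485.  -201.   196.4] zang -0.1282 xax [ 0.  0. -1.] F [-0.2  0.5  0.3] T [ 0.    0.03 -0.01] gap 51.0 j [-0.52  0.31  1.73  0.    1.1  -0.4 ]
-0.09817124150124852 [12.23672635 -0.40104644  2.09702666]
```

Call:
step_arm:
  series:
    - [0,0,0,-0.03]
    - [0,-0.2,1.05,0]
    - [1,-0.2,1.05,0]
    - [2,0,0,0]
    - [2,0,0,0]
    - [2,0,0,0]
    - [0.5,0,0,0]
    - [0,0,0,0]

```text
time_s: 3.6
tcp_pos: [505.4, -206.7, 120.1]
ee_rot: [2.669, 1.569, 2.573]
contact_force: [-0.1, 0.3, 0.4]
finger_gap: 51.2
```

```bash
python3 - <<'E'
from h import *
o,p,R=status()
im,d=r.read_camera("wrist"); cv2.imwrite("pics/w2.png",im[:,:,::-1])
print(move([505.5,-207,74],R,p))
E
```

```text
t 3.6 p [ 505.4 -206.7  120.1] zang -0.0962 xax [-0.002  0.001 -1.   ] F [-0.1  0.3  0.4] T [-0.06  0.02  0.02] gap 51.2 j [-0.51  0.43  1.76  0.    0.95 -0.42]
[ 4.61103038 -0.02977592  0.01819706]
```

View pics/w2.png

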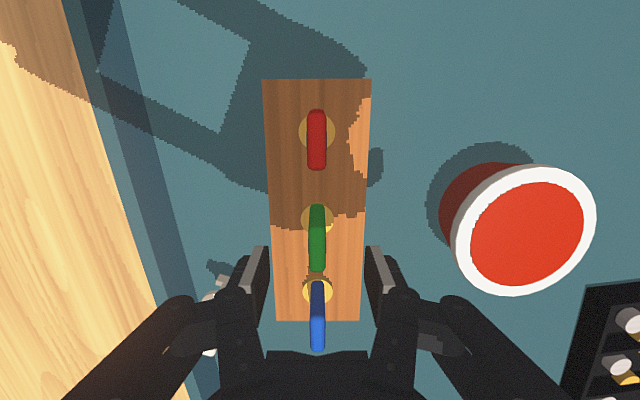

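Call:
step_arm:
  series:
    - [1.2,0,0,0]
    - [1.2,0,0,0]
    - [1.2,0,0,0]
    - [0.7,0,0,0]
    - [0.3,0,0,0]
    - [0,0,0,0]
    - [0,0,0,0]
    - [0,0,0,0]

```text
time_s: 4.45
tcp_pos: [505.8, -207.1, 75.7]
ee_rot: [-0.3, 1.57, -0.396]
contact_force: [0.7, 0.4, 0.7]
finger_gap: 51.0
```

Call:
step_arm:
  series:
    - [0,0,0,0]
    - [0,0,0,0]
    - [0,0,0,0]
    - [0,0,0,0]
    - [0,0,0,0]
    - [0,0,0,0]
    - [0,0,0,0]
    - [0,0,0,0]
  fingers: 0

```text
time_s: 5.25
tcp_pos: [505.7, -207.0, 75.6]
ee_rot: [-0.218, 1.57, -0.314]
contact_force: [0.3, -0.2, 4.9]
finger_gap: 9.2
```

```bash
python3 - <<'E'
from h import *
o,p,R=status()
im,d=r.read_camera("wrist"); cv2.imwrite("pics/w3.png",im[:,:,::-1])
E
```

```text
t 5.25 p [ 505.7 -207.    75.6] zang -0.096 xax [ 0.001 -0.    -1.   ] F [ 0.3 -0.2  4.9] T [0.08 0.09 0.05] gap 9.2 j [-0.52  0.5   1.8   0.    0.84 -0.42]
```

View pics/w3.png

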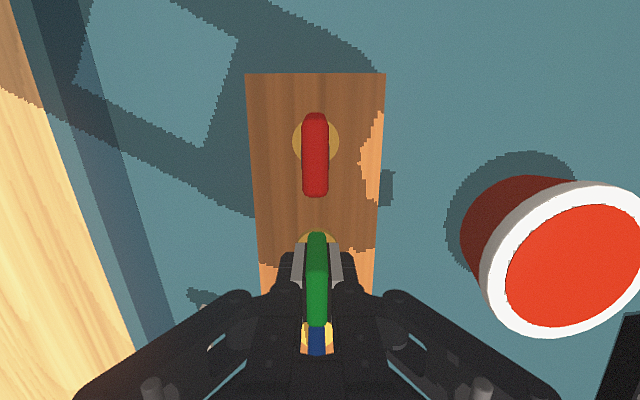

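Call:
step_arm:
  series:
    - [-1,0,0,0]
    - [-1,0,0,0]
    - [-1,0,0,0]
    - [-1.5,0,0,0]
    - [-2,0,0,0]
    - [-3,0,0,0]
    - [-3,0,0,0]
    - [-3,0,0,0]

```text
time_s: 6.1
tcp_pos: [505.0, -206.7, 232.2]
ee_rot: [2.549, 1.571, 2.453]
contact_force: [0.4, -1.4, -1.6]
finger_gap: 9.4
```

```bash
python3 - <<'E'
from h import *
o,p,R=status()
im,d=r.read_camera("wrist"); cv2.imwrite("pics/w4.png",im[:,:,::-1])
im,d=r.read_camera("top"); cv2.imwrite("pics/t4.png",cv2.resize(im[180:300,160:300,::-1],None,fx=5,fy=5,interpolation=cv2.INTER_CUBIC)); np.savez("t4.npz",im=im,d=d)
print([ (x["point"],x["confidence"]) for x in r.place_of("top","lock_face")])
im,d=r.read_camera("scene"); cv2.imwrite("pics/s4.png",cv2.resize(im[120:220,270:400,::-1],None,fx=6,fy=6,interpolation=cv2.INTER_CUBIC))
E
```

```text
t 6.1 p [ 505.  -206.7  232.2] zang -0.096 xax [-0.  0. -1.] F [ 0.4 -1.4 -1.6] T [-0.03 -0.01 -0.03] gap 9.4 j [-0.52  0.3   1.65  0.    1.2  -0.42]
[([496.2, 225.8, 108.1], 0.78)]
```

View pics/w4.png

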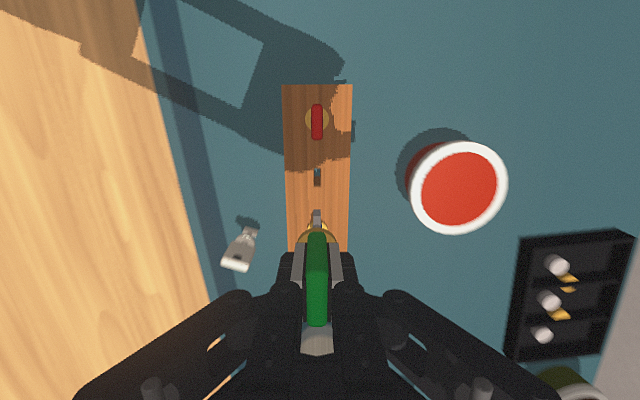

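View pics/t4.png

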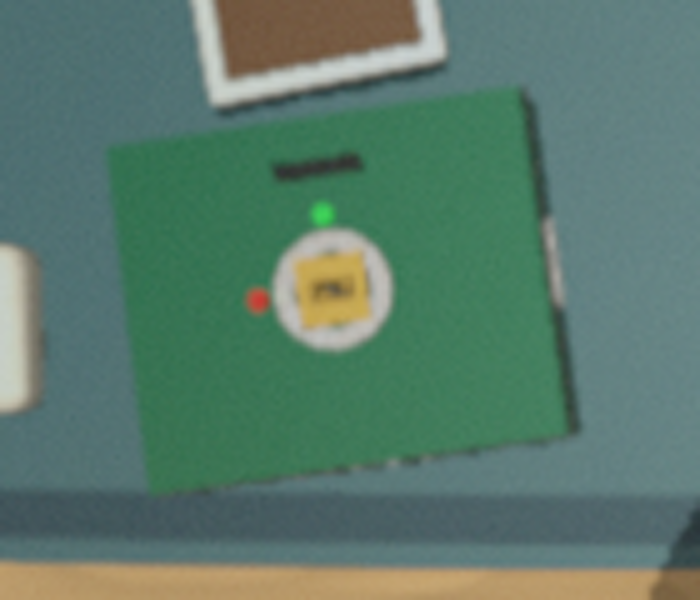

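View pics/s4.png

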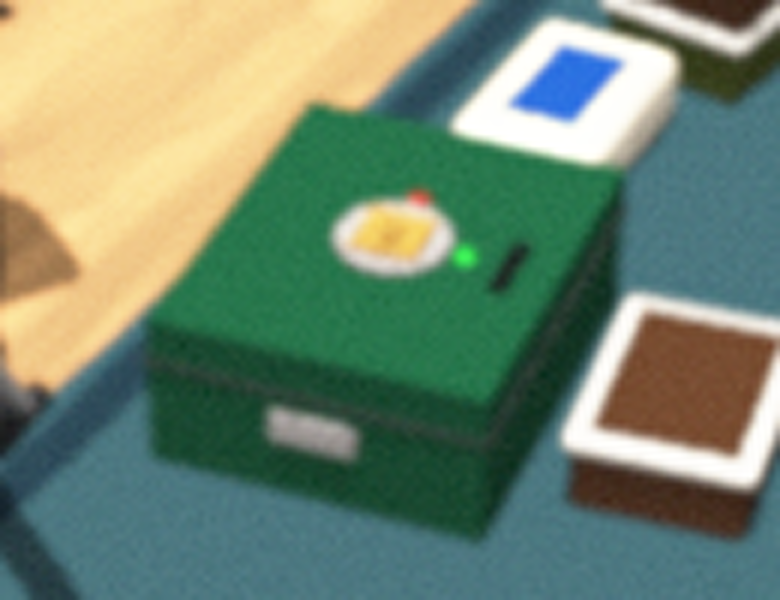

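```bash
python3 - <<'E'
from h import *
o,p,R=status()
print(move([492,150,232],R,p))
E
```

```text
t 6.3 p [ 505.6 -207.   231.4] zang -0.096 xax [ 0.002 -0.001 -1.   ] F [-0.4  0.4 -1.1] T [ 0.03 -0.03  0.02] gap 9.4 j [-0.52  0.3   1.65  0.    1.19 -0.42]
[-0.09799303 35.40811731 -4.7808213 ]
```

Call:
step_arm:
  series:
    - [0,2.4,-0.3,0]
    - [0,4,-0.6,0]
    - [0,5,-0.7,0]
    - [0,5,-0.7,0]
    - [0,5,-0.7,0]
    - [0,5,-0.7,0]
    - [0,5,-0.7,0]
    - [0,4,-0.4,0]

```text
time_s: 7.1
tcp_pos: [489.7, 149.9, 228.9]
ee_rot: [-3.028, 1.567, -3.123]
contact_force: [1.4, -0.7, -0.5]
finger_gap: 9.3
```

Call:
step_arm:
  series:
    - [0,0,0,-0.06]
    - [0,0,0,-0.06]
    - [0,0,0,-0.06]
    - [0,0,0,-0.06]
    - [0,0,0,0]
    - [0,0,0,0]
    - [0,0,0,0]
    - [0,0,0,0]

```text
time_s: 7.9
tcp_pos: [491.6, 147.5, 230.1]
ee_rot: [2.91, 1.57, 3.054]
contact_force: [-0.3, 1.2, 0.2]
finger_gap: 9.2
```

```bash
python3 - <<'E'
from h import *
o,p,R=status()
im,d=r.read_camera("wrist"); cv2.imwrite("pics/w5.png",im[:,:,::-1]); np.savez("w5.npz",im=im,d=d,p=p,R=R)
print([ (x["point"],x["confidence"]) for x in r.place_of("wrist","lock_face")])
E
```

```text
t 7.9 p [491.6 147.5 230.1] zang 0.1432 xax [-0.001  0.    -1.   ] F [-0.3  1.2  0.2] T [-0.01  0.02  0.03] gap 9.2 j [0.16 0.25 1.72 0.   1.17 0.01]
[([495.5, 230.2, 107.4], 0.85)]
```

View pics/w5.png

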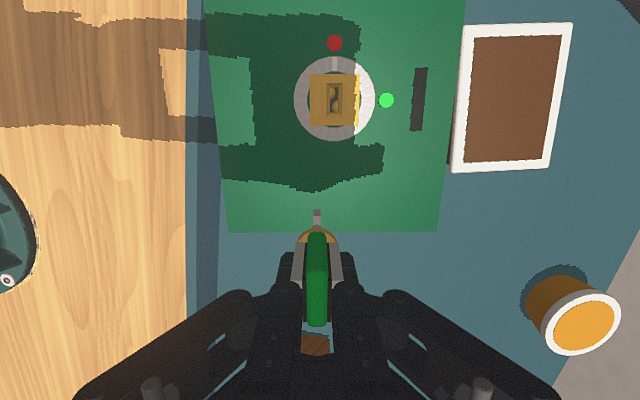

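```bash
python3 - <<'E'
from h import *
a=np.load("w5.npz"); im,d,p,R=a["im"],a["d"],a["p"],a["R"]
cm=cam("wrist",R,p)
cv2.imwrite("pics/w5z.png",cv2.resize(im[30:150,280:400,::-1],None,fx=5,fy=5,interpolation=cv2.INTER_CUBIC))
X=cloud(im,d,cm)
hsv=cv2.cvtColor(im,cv2.COLOR_RGB2HSV); H,S,V=[hsv[...,i].astype(int) for i in range(3)]
m=np.zeros((400,640),bool); m[60:140,300:370]=1
m&=(H>14)&(H<32)&(S>110)
m=cv2.morphologyEx(m.astype(np.uint8),cv2.MORPH_CLOSE,np.ones((9,9)))
m=cv2.morphologyEx(m,cv2.MORPH_OPEN,np.ones((9,9)))
cs=max(cv2.findContours(m,0,2)[0],key=cv2.contourArea)
W=onplane(cs.reshape(-1,2),106,*cm)[:,:2].astype(np.float32)
print(cv2.boundingRect(cs),cv2.minAreaRect(W))
b=X[m>0]; print("z",np.percentile(b[:,2],[10,50,90]))
# dial
# dots
for n,mm in(("red",((H<6)|(H>174))&(S>150)&(V>80)),("grn",(H>55)&(H<75)&(V>200)&(S>120))):
    mm=mm.copy(); mm[150:]=0; mm[:,:280]=0; mm[:,420:]=0
    v,u=np.nonzero(mm); print(n,len(u),u.mean(),v.mean(),onplane([(u.mean(),v.mean())],101,*cm).round(1))
# project
E
```

```text
(309, 74, 51, 52) ((494.21435546875, 228.62142944335938), (40.085906982421875, 39.43919372558594), 8.304964065551758)
z [102.40878765 105.90640842 106.95517692]
red 196 334.10714285714283 42.38775510204081 [[487.7 271.3 101. ]]
grn 176 385.96022727272725 99.66477272727273 [[536.8 235.2 101. ]]
```

View pics/w5z.png

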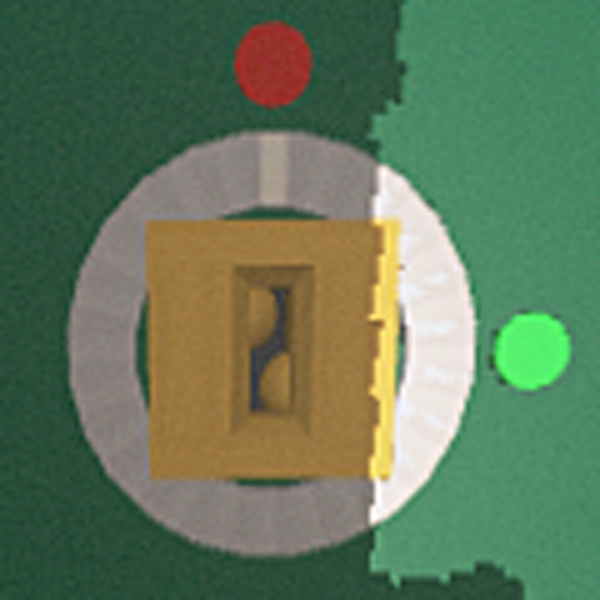

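```bash
python3 - <<'E'
from h import *
a=np.load("w5.npz"); im,d,p,R=a["im"],a["d"],a["p"],a["R"]
cm=cam("wrist",R,p); K,D,Rc,t=cm
print("mouth",onplane([(334.5,99.8),(326,83),(326,116.6),(343,83),(343,116.6)],106,*cm).round(1))
tool=np.array([[66.6,9,2.5],[66.6,9,-2.5],[66.6,-9,2.5],[66.6,-9,-2.5],[54.6,9,2.5],[54.6,9,-2.5],[-20.4,15,5],[-20.4,15,-5],[-20.4,-15,5],[-20.4,-15,-5]],float)
Xw=tool@R.T+p; Xc=(Xw-t)@Rc
uv=cv2.projectPoints(Xc,np.zeros(3),np.zeros(3),K,D)[0].reshape(-1,2); print(uv.round(1))
crop=im[190:340,270:370,::-1].copy(); z=cv2.resize(crop,None,fx=6,fy=4,interpolation=cv2.INTER_CUBIC)
z=cv2.resize(crop,None,fx=4,fy=4,interpolation=cv2.INTER_CUBIC)
for q in uv: cv2.drawMarker(z,tuple(int(x) for x in ((q-[270,190])*4+1.5)),(0,0,255),cv2.MARKER_CROSS,10,1)
cv2.imwrite("pics/w5k.png",z)
print(move([494.2,228.6,185],R,p))
E
```

```text
mouth [[494.6 228.9 106. ]
 [485.9 240.5 106. ]
 [489.8 214.9 106. ]
 [499.2 242.5 106. ]
 [503.6 216.9 106. ]]
[[319.9 208. ]
 [312.7 208. ]
 [319.8 231.4]
 [312.8 231.4]
 [320.  214.7]
 [312.4 214.7]
 [328.1 270.9]
 [303.9 270.9]
 [327.2 328.1]
 [304.9 328.1]]
[4.50874653 7.98520878 1.41883751]
```

View pics/w5k.png

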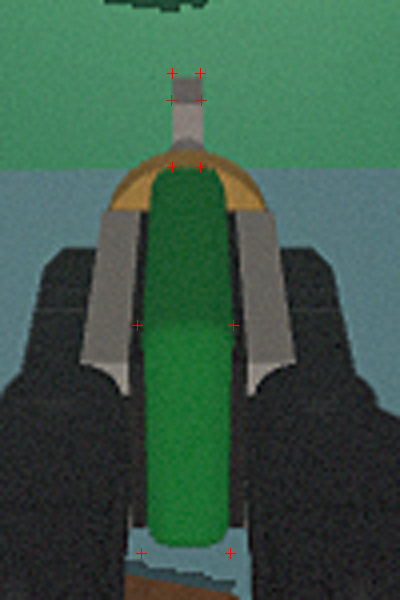

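Call:
step_arm:
  series:
    - [0,1,0.2,0]
    - [0,1.5,0.3,0]
    - [0,2,0.3,0]
    - [0,1.5,0.3,0]
    - [0,1.3,0.2,0]
    - [1.5,0.75,0.14,0]
    - [1.5,0,0,0]
    - [1.5,0,0,0]

```text
time_s: 8.8
tcp_pos: [494.5, 230.5, 184.9]
ee_rot: [0.305, 1.57, 0.45]
contact_force: [-0.4, -0.4, -0.1]
finger_gap: 9.6
```

Call:
step_arm:
  series:
    - [0.3,0,0,0]
    - [0,0,0,0]
    - [0,0,0,0]
    - [0,0,0,0]
    - [0,0,0,0]
    - [0,0,0,0]
    - [0,0,0,0]
    - [0,0,0,0]

```text
time_s: 9.6
tcp_pos: [494.5, 229.3, 182.4]
ee_rot: [0.805, 1.571, 0.949]
contact_force: [0.1, -0.8, -0.7]
finger_gap: 9.6
```

```bash
python3 - <<'E'
from h import *
o,p,R=status()
im,d=r.read_camera("wrist"); np.savez("w6.npz",im=im,d=d,p=p,R=R)
cv2.imwrite("pics/w6.png",cv2.resize(im[130:280,220:420,::-1],None,fx=4,fy=4,interpolation=cv2.INTER_CUBIC))
print(move([494.4,229.3,178],R,p))
E
```

```text
t 9.6 p [494.5 229.3 182.4] zang 0.1439 xax [ 0.  0. -1.] F [ 0.1 -0.8 -0.7] T [0.04 0.08 0.04] gap 9.6 j [0.31 0.35 1.71 0.   1.08 0.16]
[ 0.44374317 -0.0021505  -0.00711821]
```

View pics/w6.png

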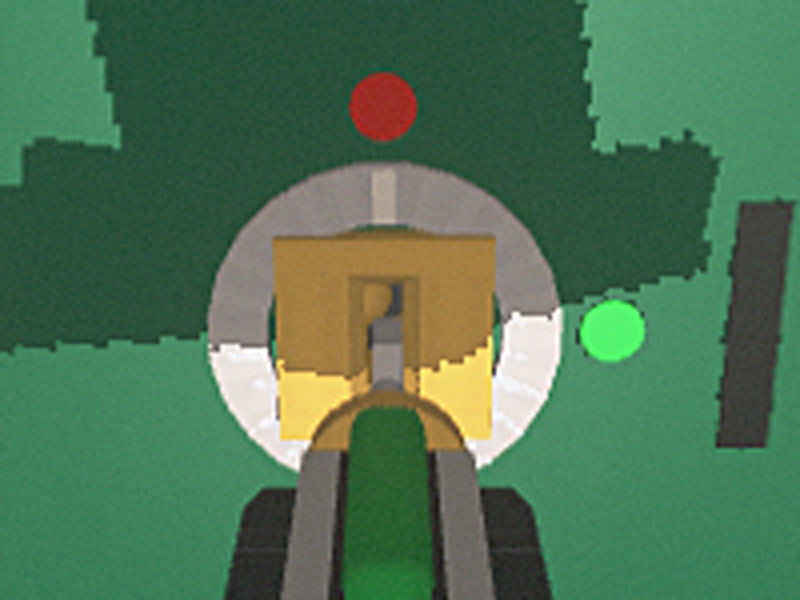

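Call:
step_arm:
  series:
    - [0.3,0,-0.03,0]
    - [0.3,0,0,0]
    - [0.2,0,0,0]
    - [0.2,0,0,0]
    - [0.2,0,0,0]
    - [0.2,0,0,0]
    - [0,0,0,0]
    - [0,0,0,0]

```text
time_s: 10.45
tcp_pos: [494.2, 229.3, 168.3]
ee_rot: [1.599, 1.571, 1.743]
contact_force: [-0.4, 0.1, -0.1]
finger_gap: 9.2
```

```bash
python3 - <<'E'
from h import *
o,p,R=status()
E
```

```text
t 10.45 p [494.2 229.3 168.3] zang 0.144 xax [-0.  0. -1.] F [-0.4  0.1 -0.1] T [-0.02  0.02 -0.01] gap 9.2 j [0.31 0.37 1.72 0.   1.05 0.16]
```

Call:
step_arm:
  series:
    - [0.1,0,0,0]
    - [0.1,0,0,0]
    - [0.1,0,0,0]
    - [0,0,0,0]
    - [0,0,0,0]
    - [0,0,0,0]
    - [0,0,0,0]
    - [0,0,0,0]

```text
time_s: 11.25
tcp_pos: [494.9, 229.6, 166.2]
ee_rot: [0.223, 1.569, 0.367]
contact_force: [-0.9, 0.1, 5.5]
finger_gap: 9.3
```

Call:
step_arm:
  series:
    - [0.1,0,0,0.1]
    - [0,0,0,-0.1]
    - [0.05,0,0,-0.1]
    - [0,0,0,0.1]
    - [0.05,0,0,0.1]
    - [0,0,0,-0.1]
    - [0.05,0,0,-0.1]
    - [0,0,0,0.1]

```text
time_s: 12.05
tcp_pos: [494.5, 229.5, 163.3]
ee_rot: [0.423, 1.57, 0.57]
contact_force: [0.2, 0.3, 1.6]
finger_gap: 9.7
```

Sinking under the rocking; carry on.

Call:
step_arm:
  series:
    - [0.15,0,0,0.1]
    - [0.05,0,0,-0.1]
    - [0.1,0,0,-0.1]
    - [0.05,0,0,0.1]
    - [0.1,0,0,0.1]
    - [0.05,0,0,-0.1]
    - [0.1,0,0,-0.1]
    - [0,0,0,0.1]

```text
time_s: 12.85
tcp_pos: [494.1, 229.3, 156.8]
ee_rot: [2.098, 1.571, 2.244]
contact_force: [-0.0, 0.0, -1.2]
finger_gap: 9.3
```

Call:
step_arm:
  series:
    - [0.1,0,0,0.1]
    - [0.05,0,0,-0.1]
    - [0.1,0,0,-0.1]
    - [0.05,0,0,0.1]
    - [0.2,0,0,0]
    - [0.2,0,0,0]
    - [0.2,0,0,0]
    - [0,0,0,0]

```text
time_s: 13.65
tcp_pos: [493.8, 229.2, 147.4]
ee_rot: [-3.109, 1.57, -2.964]
contact_force: [0.2, 0.3, -0.4]
finger_gap: 9.5
```

```bash
python3 - <<'E'
from h import *
o,p,R=status()
E
```

```text
t 13.65 p [493.8 229.2 147.4] zang 0.1449 xax [-0.001 -0.    -1.   ] F [ 0.2  0.3 -0.4] T [ 0.05  0.02 -0.02] gap 9.5 j [0.31 0.39 1.74 0.   1.   0.16]
```

Clear of the pins. 10.8 mm to go.

Call:
step_arm:
  series:
    - [0.2,0,0,0]
    - [0.2,0,0,0]
    - [0.2,0,0,0]
    - [0.2,0,0,0]
    - [0.15,0,0,0]
    - [0.1,0,0,0]
    - [0.1,0,0,0]
    - [0,0,0,0]

```text
time_s: 14.45
tcp_pos: [494.1, 229.3, 136.6]
ee_rot: [1.249, 1.571, 1.393]
contact_force: [-0.5, -0.5, 2.2]
finger_gap: 9.2
```

Call:
step_arm:
  series:
    - [0.05,0,0,0]
    - [0.05,0,0,0]
    - [0,0,0,0]
    - [0,0,0,0]
    - [0,0,0,0]
    - [0,0,0,0]
    - [0,0,0,0]
    - [0,0,0,0]

```text
time_s: 15.25
tcp_pos: [494.1, 229.4, 136.5]
ee_rot: [0.297, 1.57, 0.441]
contact_force: [-3.6, -1.5, 11.7]
finger_gap: 9.0
```

```bash
python3 - <<'E'
from h import *
o,p,R=status()
im,d=r.read_camera("wrist"); cv2.imwrite("pics/w7.png",im[:,:,::-1])
E
```

```text
t 15.25 p [494.1 229.4 136.5] zang 0.1441 xax [ 0.  0. -1.] F [-3.6 -1.5 11.7] T [-0.28  0.61  0.06] gap 9.0 j [0.31 0.41 1.75 0.   0.98 0.16]
```

View pics/w7.png

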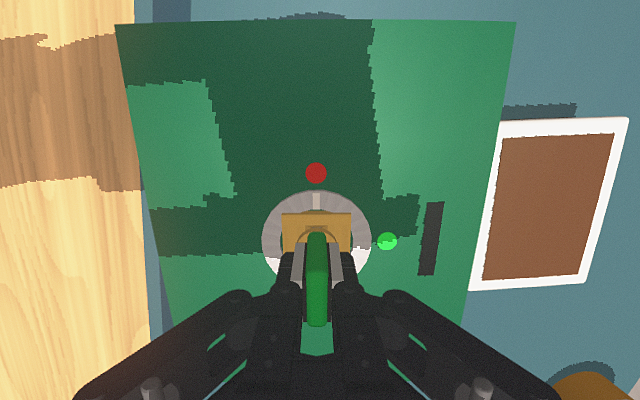

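Call:
step_arm:
  series:
    - [0,0,0,0.1]
    - [0,0,0,0.1]
    - [0,0,0,0.1]
    - [0,0,0,0.1]
    - [0,0,0,0.1]
    - [0,0,0,0.1]
    - [0,0,0,0.1]
    - [0,0,0,0.1]

```text
time_s: 16.1
tcp_pos: [494.4, 229.6, 136.5]
ee_rot: [1.227, 1.57, 0.567]
contact_force: [-2.7, -1.2, 10.0]
finger_gap: 9.5
```

```bash
python3 - <<'E'
from h import *
o,p,R=status()
E
```

```text
t 16.1 p [494.4 229.6 136.5] zang -0.6598 xax [ 0.001  0.001 -1.   ] F [-2.7 -1.2 10. ] T [-0.14  0.62  0.15] gap 9.5 j [0.31 0.41 1.75 0.   0.98 0.97]
```

Call:
step_arm:
  series:
    - [0,0,0,0.1]
    - [0,0,0,0.1]
    - [0,0,0,0.1]
    - [0,0,0,0.1]
    - [0,0,0,0.1]
    - [0,0,0,0.1]
    - [0,0,0,0.1]
    - [0,0,0,0.08]

```text
time_s: 16.9
tcp_pos: [494.5, 229.4, 136.5]
ee_rot: [1.588, 1.57, 0.148]
contact_force: [-2.5, -1.0, 10.8]
finger_gap: 9.2
```

Call:
step_arm:
  series:
    - [0,0,0,0.02]
    - [0,0,0,0]
    - [0,0,0,0]
    - [0,0,0,0]
    - [0,0,0,0]
    - [0,0,0,0]
    - [0,0,0,0]
    - [0,0,0,0]

```text
time_s: 17.7
tcp_pos: [494.5, 229.4, 136.5]
ee_rot: [1.646, 1.57, 0.19]
contact_force: [-2.5, -1.5, 11.2]
finger_gap: 9.5
```

```bash
python3 - <<'E'
from h import *
o,p,R=status()
im,d=r.read_camera("wrist"); cv2.imwrite("pics/w8.png",im[:,:,::-1])
im,d=r.read_camera("top"); cv2.imwrite("pics/t8.png",cv2.resize(im[180:300,160:300,::-1],None,fx=5,fy=5,interpolation=cv2.INTER_CUBIC))
E
```

```text
t 17.7 p [494.5 229.4 136.5] zang -1.4557 xax [ 0.001  0.    -1.   ] F [-2.5 -1.5 11.2] T [-0.28  0.47  0.12] gap 9.5 j [ 0.31  0.41  1.75 -0.    0.98  1.76]
```

View pics/w8.png

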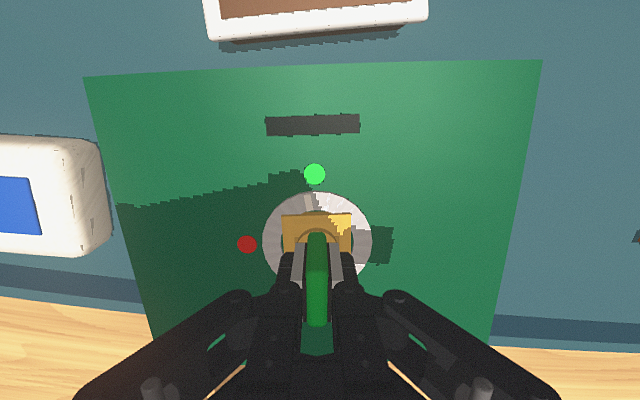

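View pics/t8.png

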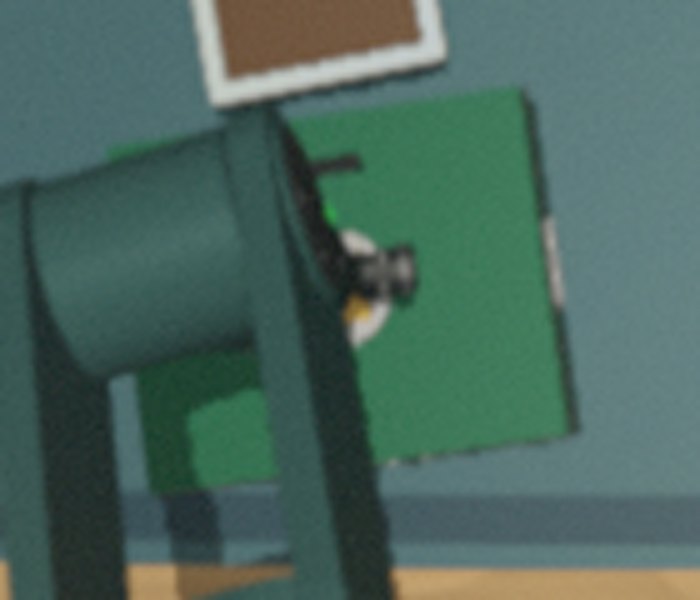

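```bash
python3 - <<'E'
from h import *
o,p,R=status()
im=cv2.imread("pics/w8.png"); cm=cam("wrist",R,p)
cv2.imwrite("pics/w8z.png",cv2.resize(im[165:265,260:380],None,fx=6,fy=6,interpolation=cv2.INTER_CUBIC))
c=np.array([494.3,228.7])
for q in [(308,203),(309,208),(306,198),(314.5,174.5),(247,244)]:
    w=onplane([q],101.5,*cm)[0,:2]-c; a=np.arctan2(w[1],w[0]); print(q,np.hypot(*w).round(1),"lock angle",round(np.pi/2+0.145-a,3))
E
```

```text
t 17.8 p [494.5 229.4 136.5] zang -1.4557 xax [ 0.001  0.    -1.   ] F [-3.3 -1.6 11.9] T [-0.27  0.53  0.07] gap 9.3 j [ 0.31  0.41  1.75 -0.    0.98  1.76]
(308, 203) 26.0 lock angle 1.404
(309, 208) 22.8 lock angle 1.401
(306, 198) 29.2 lock angle 1.387
(314.5, 174.5) 42.5 lock angle 1.571
(247, 244) 42.6 lock angle 0.001
```

View pics/w8z.png

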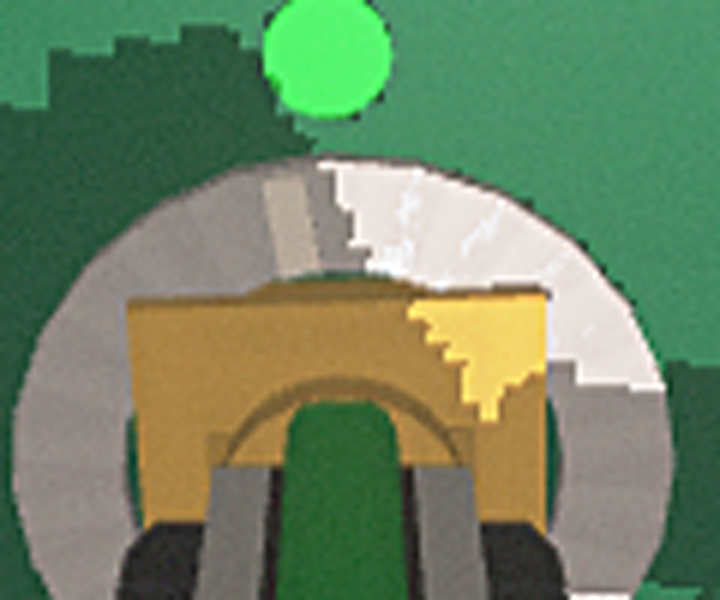

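Call:
step_arm:
  series:
    - [0,0,0,0.03]
    - [0,0,0,0.03]
    - [0,0,0,0]
    - [0,0,0,0]
    - [0,0,0,0]
    - [0,0,0,0]
    - [0,0,0,0]
    - [0,0,0,0]

```text
time_s: 18.6
tcp_pos: [494.5, 229.3, 136.5]
ee_rot: [1.587, 1.57, 0.071]
contact_force: [-1.7, -1.1, 10.4]
finger_gap: 9.1
```

```bash
python3 - <<'E'
from h import *
o,p,R=status()
im,d=r.read_camera("wrist"); im=im[:,:,::-1]; 
cv2.imwrite("pics/w9z.png",cv2.resize(im[165:265,260:380],None,fx=6,fy=6,interpolation=cv2.INTER_CUBIC)); np.savez("w9.npz",p=p,R=R)
E
```

```text
t 18.6 p [494.5 229.3 136.5] zang -1.5153 xax [ 0.001  0.    -1.   ] F [-1.7 -1.1 10.4] T [-0.24  0.53  0.25] gap 9.1 j [ 0.31  0.41  1.75 -0.    0.98  1.82]
```

View pics/w9z.png

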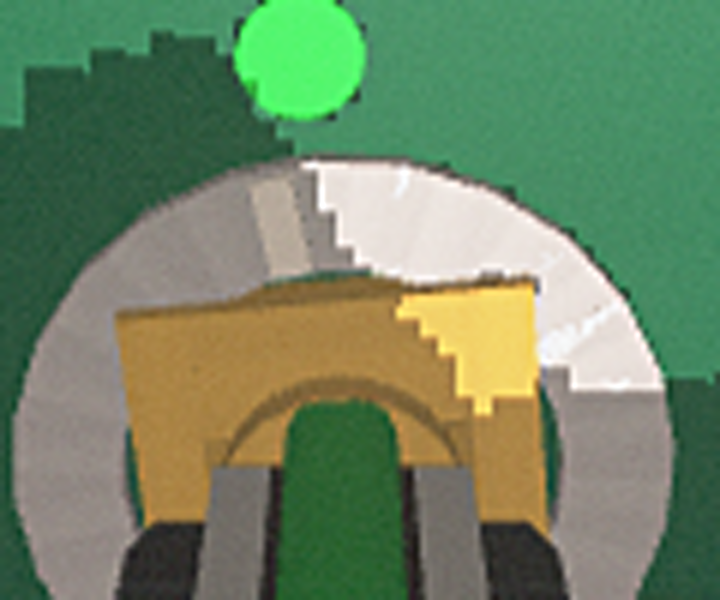

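```bash
python3 - <<'E'
from h import *
a=np.load("w9.npz"); cm=cam("wrist",a["R"],a["p"])
w=onplane([(306.2,203)],101.5,*cm)[0,:2]-[494.3,228.7]; print(np.pi/2+0.145-np.arctan2(w[1],w[0]))
status(); print(r.close_job()); status()
E
```

```text
1.424300211131051
t 18.65 p [494.5 229.4 136.5] zang -1.5152 xax [ 0.001  0.    -1.   ] F [-3.  -1.4 10.5] T [-0.22  0.51  0.21] gap 9.2 j [ 0.31  0.41  1.75 -0.    0.98  1.82]
the job is handed in; nothing more can be done
None
the job is handed in; nothing more can be done
```

I took the green key from the middle slot, rocked it past the sticky pins until its shoulder sat on the lock's face, and turned it clockwise. I handed the job in at 18.7 s with the key still gripped. `close_job` reports no verdict, so the result below rests on my own last checks.

- **Seating:** the TCP stayed at z = 136.5 mm, where about 136.6 mm was expected for fully in. A steady push of about 10.5 N held it there.
- **Grip:** the fingers were 9.2 mm apart on the key's 10 mm head.
- **Turn:** I turned the tool 1.66 rad in all. The lock pointer measured about 1.42 rad in the wrist picture. That is above the 1.3 rad needed and agrees with the 1.45 rad stop to within reading error.
- **Pointer and green dot:** at the stop the pointer sits about 0.12–0.15 rad short of the centre of the light green dot. The dot measured at 1.57 rad, so the two do not line up exactly.
- **Other objects:** I saw no contact with the red and blue keys, the food, the bottle or the wipes, but I did not measure their positions again at the end.

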